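# Rock a stuck lathe tool rest out of its holder

## Task

The lathe's steel tool rest is stuck in its green holder on the bench, because two stiff sliding plates have closed over the collar on its stem. Grip the rest by its bar and rock it to one side and to the other, along the length of the bar, until it has pushed both plates back and comes free, then lift it straight out and finish while still holding it, upright and still, just clear (about one to five centimetres) above the holder. Keep the gripper off the holder and its plates, and leave the other things on the bench where they are.

Things in the scene. Friction and masses are not known exactly. Their poses are not given: they have to be found in the camera images.
- holder: Green cast holder fixed to the bench, base 110 (x) by 170 (y) by 8 mm, body 67 by 130 mm. Origin: centre of its underside. Its top is the two plates' upper face, 75 mm above the bench (ribs to 79 mm). A slot 23 mm wide runs along its y; in its middle, 8 mm above the bench, is a 23 mm square socket 14 mm deep for the foot of the rest. The rest can tilt only along the holder's y.
- rest: Loose dark steel T, 0.55 kg, 130 mm tall. Origin at its lowest point, z up, y along the bar and along the holder's y. From the bottom: ball foot 20 mm across (centre 10 mm up: it rocks about this), stem 20 mm square, collar 28 mm wide (y) from 45 to 54 mm up, which the plates overlap, bar from 100 to 130 mm up, 130 mm long (y), 12 mm thick (x).
- rest_grip (a point): Centre of the bar of the rest, 115 mm above its lowest point (about 123 mm above the bench at the start); the place to grip, across the bar's 12 mm thickness. Axes as the rest: y along the bar.
- rest_foot (a point): Lowest point of the rest (bottom of the ball foot), 8 mm above the bench at the start.
- plate_l (a joint): How far (m) the steel plate on the holder's +y side is pushed back outwards: 0 to 0.014, at first 0 to 0.0015. At 0 its inner edge is 1 mm from the stem. Plates are 9 mm thick and lie 4 mm above the collar. They slide stiffly (10 N) and stay; pulling up does not move them. The collar passes when both are at 0.006; tilting the rest 0.16 rad pushes a plate to about 0.007.
- plate_r (a joint): The same for the plate on the holder's -y side, pushed back towards -y.
- spindle_mid (a point): Bystander: turned wooden spindle, 56 mm across, 112 mm tall, standing; its centre. Leave alone.
- wax_mid (a point): Bystander: amber glass jar with a steel lid, 72 mm across, 70 mm tall; its centre. Leave alone.
- offcut_mid (a point): Bystander: wooden offcut 90 by 60 by 45 mm; its centre. Leave alone.
- wrench_mid (a point): Bystander: steel wrench lying flat; a point on its handle at bench height. Leave alone.

How it is judged:
By the outcome, as a careful person would: the job done as asked, in the order asked, and still so for the second after the job is handed in, while the arm keeps its last pose, push and grip.
It also fails if it takes over 54 s, if anything falls off the work surface, if the arm or the gripper's body presses on something with over 40 N, if the wrist force passes 120 N, or if a joint passes its speed limit or range.

## Robot

A 7-joint arm with a two-finger parallel gripper is mounted at the origin on the work surface. World frame = base frame: x ahead of the robot, y to its left, z up, the work surface at z = 0. Lengths are in m, angles in rad, forces in N, time in s.
With the tool pointing down it reaches from about 0.35 to 0.775 m from the base axis. Payload 3.1 kg.
Tool frame: the origin (TCP) lies on the centre line of the jaws, within the pads' length; the fingertips stand 11 mm ahead of it and the grasp point (between the pads) lies 8 mm behind it (bot.tips_ahead is the distance from the TCP to the fingertips, in m); x points along the fingers, y is the direction in which the jaws open and shut, and the axes are right-handed (so a half turn about x gives the same grasp; the last joint's range is limited). The gripper opens to 85 mm and grips with 20 to 120 N. Pads are 22 mm wide; open, the fingers measure 114 mm over their backs; the gripper's body (76 mm by 85 mm) begins 54 mm behind the grasp point. The pads swing forward as they close: fully open they stand 13 mm farther back than shut.
Start: joints at [-1.327, 0.311, 0.014, 1.512, -0.004, 1.319, -0.027], TCP at [0.155, 0.528, 0.211] pointing down, gripper open.
Joint ranges: [-2.7, 2.7], [-0.3, 1.91], [-1.27, 1.3], [0.12, 2.57], [-1.44, 4.58], [0.2, 2.03], [-3.05, 3.05]. Speed limits (rad/s): [2.79, 2.79, 3.14, 3.14, 3.14, 3.14, 3.14].

## Interface

Orientations are given as a unit quaternion [w, x, y, z].
In Python, from station import bot, cams gives the robot as it stands. The module is installed in compiled form; this text tells all that it offers.
- The arm moves only by the tool step_arm, never from a script. Its argument "rows" is text: rows parted by semicolons, each of 7 numbers parted by spaces: the turn, a rotation vector about the tool's x, y, z in degrees, then the shift along the tool's x, y, z in m, then the finger opening in m, from 0 to 0.0854. In form: ax ay az dx dy dz fingers; .... A call has 1 to 5 rows; each row is the pose to reach, as a shift and turn from the pose commanded when the call began, along the tool's axes at that moment; what a row does not reach only later rows make up. A row lasts 1/12 s, in which the tool goes at most 41.7 mm and 7.16 degrees, less where a joint would pass 70% of its speed; a pose out of reach is approached as far as the arm can. A call with a gripper value outside its range is refused whole. The fingers move at their own pace and stop on an object; "grip_force" is the grip in N (left out, the last holds). Time passes only in rows, so rows that repeat a pose let the fingers close. It gives the time, the measured TCP pose, the force and the opening at its end, in the units of the state.
- bot.get_obs(): the state, without advancing time (a new reading comes with each control period).
- cams.capture(name): name is "scene" or "top" or "wrist"; returns the picture (420x560x3 uint8, red, green, blue); there is no depth.
- cams.camera_model(name): a dict with "vfov" (degrees; the focal length in pixels is half the picture's height over the tangent of half this angle, whatever the lens; pixels are square), "cx", "cy" (the principal point, pixels), "distortion" ([k1, k2, p1, p2, k3] as OpenCV has them; the pictures are not rectified), "rvec" (rotation vector, rad) and "tvec" (3), from world to camera coordinates, as OpenCV has them. Camera axes: x right, y down, z forward; pixel columns grow to the right and rows downward; lengths in m; the calibration is good to about 2 mm. A picture is of the moment at which its call begins: read the wrist's pose just before it. camera_model takes no time and is no camera call; for the wrist camera it gives the pose at the moment of the call.
- bot.finish_job(): hands the job in, once; it reports no verdict.
The state is a dict: "clock": time; "q": joint angles; "joint_vel": joint speeds; "tau": joint torques, N m; "eef_pos": TCP position; "ee_rot": TCP orientation; "contact_force": force on the tool from outside, world axes, zero at the start; "torque": the same for the moment, N m; "width": opening from 0.0 (shut) to 1.0 (fully open).
Only numpy, scipy, OpenCV 4.12 (cv2) and the standard library are available. Lean on these libraries where they do the work, as an engineer would, in place of code of your own. Each camera call takes 0.05 s, during which the arm holds its last target. There are 200 camera calls.

## Working session

There is one attempt and no reset: what is moved stays moved. The work goes in short steps, Python scripts to look and compute and a tool call to move; the robot and the scene stay as the last step left them, time stands still between calls to the robot, and variables do not carry over. Pictures are saved under pics/ and viewed, about 8 in all and at most 12, crops included, and the job is handed in when it is done.

Besides the shell and the picture viewer there is one more tool, called in YAML: its name, and indented under it one key for each argument. step_arm: Moves the arm, as the interface text tells. Its arguments: {"type":"object","properties":{"rows":{"type":"string"},"grip_force":{"type":"number"}},"required":["rows"]}

```bash
mkdir -p pics
python3 - <<'E'
from station import bot,cams
import cv2,numpy as np
print(bot.get_obs())
for n in("scene","top"):
    im=cams.capture(n); cv2.imwrite(f"pics/{n}0.png",im[:,:,::-1]); print(n,cams.camera_model(n))
a=cv2.imread("pics/scene0.png");b=cv2.imread("pics/top0.png")
E
```

```text
{'clock': 0.0, 'q': array([-1.32669322,  0.31172159,  0.01397923,  1.51304571, -0.00441162,
        1.31917385, -0.02720246]), 'joint_vel': array([-0.00070748,  0.00042264, -0.00137779,  0.00076578, -0.00099285,
       -0.00074333,  0.00011715]), 'tau': array([-1.39630338e-04, -3.79912734e+01,  1.45976711e-01, -2.30591547e+01,
        1.22248844e-02,  1.37515171e-02, -4.93208162e-06]), 'eef_pos': array([0.15482511, 0.52696469, 0.21022789]), 'ee_rot': array([ 0.6998144 ,  0.09985915,  0.69999148, -0.10148839]), 'contact_force': array([ 0.21472189,  0.09943744, -0.10204039]), 'torque': array([ 0.00133001, -0.00330672,  0.00967991]), 'width': 0.9998141491557889}
scene {'vfov': 42.48100750214943, 'cx': 273.86126363688663, 'cy': 211.5725027949021, 'distortion': array([-0.17256932,  0.        ,  0.        ,  0.        ,  0.        ]), 'rvec': array([ 2.00929306,  1.595907  , -0.55766604]), 'tvec': array([-0.09948899, -0.35750287,  1.80589635])}
top {'vfov': 43.604008345692456, 'cx': 280.5578811731363, 'cy': 202.3749650184189, 'distortion': array([-0.19789112,  0.        ,  0.        ,  0.        ,  0.        ]), 'rvec': array([ 2.19743776, -2.15838237,  0.0585295 ]), 'tvec': array([-0.00339574,  0.53851882,  1.43755593])}
```

View pics/top0.png

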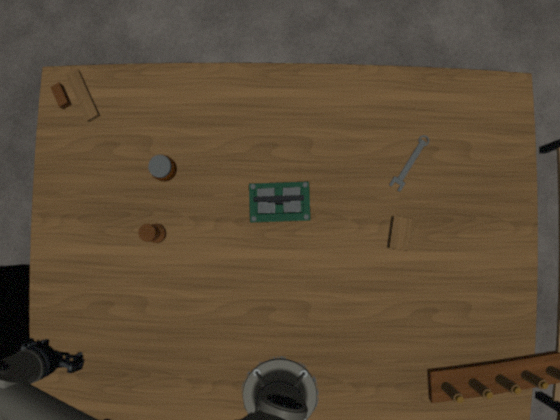

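View pics/scene0.png

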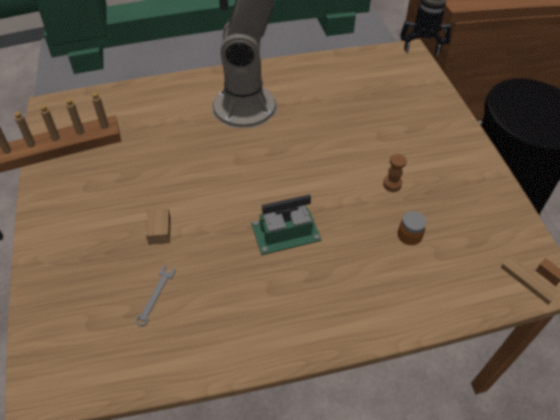

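The top view shows the holder at about (280,202), with the bar from (253,199) to (303,198). The spindle and jar are near (155,232) and (162,168), the offcut near (400,232), and the wrench near (410,165). All of these are well clear of the holder. Next I'll measure the holder and bar.

```bash
cat > h.py <<'E'
import cv2,numpy as np
from station import bot,cams
from scipy.spatial.transform import Rotation as R
def cast(n,px,z,m=None):
    m=m or cams.camera_model(n); f=210/np.tan(np.radians(m['vfov'])/2)
    K=np.array([[f,0,m['cx']],[0,f,m['cy']],[0,0,1]])
    u=cv2.undistortPoints(np.float64(px).reshape(-1,1,2),K,m['distortion']).reshape(-1,2)
    Rm=cv2.Rodrigues(m['rvec'])[0]; c=-Rm.T@m['tvec']
    d=np.c_[u,np.ones(len(u))]@Rm
    return c+d*((z-c[2])/d[:,2])[:,None]
def biggest(m):
    c,_=cv2.findContours(m.astype(np.uint8),cv2.RETR_EXTERNAL,cv2.CHAIN_APPROX_NONE); return max(c,key=cv2.contourArea)
def tool(): 
    o=bot.get_obs(); q=o['ee_rot']; return o,o['eef_pos'],R.from_quat(q[[1,2,3,0]]).as_matrix()
E
python3 - <<'E'
from h import *
im=cv2.imread("pics/top0.png"); x0,y0,x1,y1=235,170,325,235
hsv=cv2.cvtColor(im,cv2.COLOR_BGR2HSV)
g=np.zeros(im.shape[:2],bool); g[y0:y1,x0:x1]=((hsv[...,0]>65)&(hsv[...,0]<95)&(hsv[...,1]>90))[y0:y1,x0:x1]
c=biggest(g); r=cv2.minAreaRect(c); b=cv2.boxPoints(r); print(r)
p=cast("top",b,.008); print(p, p.mean(0)); print(np.linalg.norm(p-np.roll(p,1,0),axis=1))
d=np.zeros_like(g); d[y0:y1,x0:x1]=(im.max(2)<62)[y0:y1,x0:x1]&(hsv[...,1]<110)[y0:y1,x0:x1]
c=biggest(d); r=cv2.minAreaRect(c); print(r); p=cast("top",cv2.boxPoints(r),.13); print(p,p.mean(0));print(np.linalg.norm(p-np.roll(p,1,0),axis=1))
cv2.imwrite("pics/c.png",np.hstack([cv2.resize(im[y0:y1,x0:x1],None,fx=4,fy=4),cv2.resize((np.dstack([d,g,d])*255).astype(np.uint8)[y0:y1,x0:x1],None,fx=4,fy=4,interpolation=0)]))
o,p,Rm=tool();print(p,Rm)
E
```

```text
((279.5, 201.5), (37.0, 59.0), 90.0)
[[ 0.59227636  0.09323543  0.008     ]
 [ 0.59505298 -0.072248    0.008     ]
 [ 0.49137509 -0.0737668   0.008     ]
 [ 0.48842145  0.09088809  0.008     ]] [0.54178147 0.00952718 0.008     ]
[0.10388144 0.16550672 0.10368902 0.16468138]
((278.0, 199.5), (11.0, 50.0), 90.0)
[[ 0.55105382  0.07556476  0.13      ]
 [ 0.55324898 -0.05275651  0.13      ]
 [ 0.52498778 -0.05319156  0.13      ]
 [ 0.52274874  0.07493427  0.13      ]] [0.53800983 0.01113774 0.13      ]
[0.0283121  0.12834005 0.02826455 0.12814539]
[0.15484255 0.52702128 0.21032493] [[-5.22160643e-04  2.81850950e-01  9.59458060e-01]
 [-2.08640767e-03  9.59455796e-01 -2.81851420e-01]
 [-9.99997687e-01 -2.14899238e-03  8.70659300e-05]]
```

View pics/c.png

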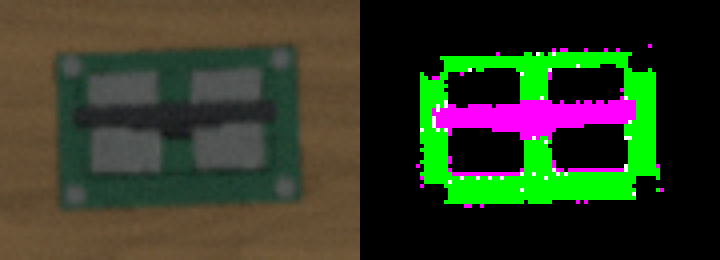

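step_arm:
  rows: "3.5 0 0 -0.0015 -0.0193 0.0258 0.0854;7 0 0 -0.003 -0.0386 0.0516 0.0854;10.6 0 0 -0.0045 -0.0579 0.0774 0.0854;14.2 0 0 -0.006 -0.0772 0.1032 0.0854;17.7 0 0 -0.0075 -0.0965 0.129 0.0854"

```text
clock: 0.52
eef_pos: [0.2521, 0.3971, 0.2184]
ee_rot: [0.676, 0.208, 0.676, -0.208]
contact_force: [0.6, 0.4, 0.1]
width: 1.003
```

step_arm:
  rows: "3.5 0 0 -0.0015 -0.0105 0.0304 0.0854;7 0 0 -0.003 -0.0211 0.0609 0.0854;10.6 0 0 -0.0045 -0.0316 0.0913 0.0854;14.2 0 0 -0.006 -0.0422 0.1218 0.0854;17.7 0 0 -0.0075 -0.0527 0.1522 0.0854"

```text
clock: 0.93
eef_pos: [0.3485, 0.2682, 0.226]
ee_rot: [0.636, 0.309, 0.636, -0.31]
contact_force: [0.9, 1.0, 0.1]
width: 0.998
```

step_arm:
  rows: "3.5 0 0 -0.0015 -0.0008 0.0322 0.0854;7 0 0 -0.003 -0.0016 0.0644 0.0854;10.6 0 0 -0.0045 -0.0023 0.0966 0.0854;14.2 0 0 -0.006 -0.0031 0.1288 0.0854;17.7 0 0 -0.0075 -0.0039 0.161 0.0854"

```text
clock: 1.35
eef_pos: [0.445, 0.1395, 0.2336]
ee_rot: [0.58, 0.404, 0.581, -0.404]
contact_force: [-0.6, 0.7, -0.0]
width: 1.0
```

step_arm:
  rows: "3.5 0 0 -0.0015 0.009 0.031 0.0854;7 0 0 -0.003 0.018 0.062 0.0854;10.6 0 0 -0.0045 0.0271 0.0928 0.0854;14.2 0 0 -0.006 0.0362 0.1238 0.0854;17.7 0 0 -0.0075 0.0452 0.1547 0.0854"

```text
clock: 1.77
eef_pos: [0.5417, 0.0108, 0.2409]
ee_rot: [0.511, 0.488, 0.512, -0.488]
contact_force: [0.1, -0.6, 0.1]
width: 0.994
```

Run:
```python
from h import *
o,p,Rm=tool();print(o['clock'],o['q'],p,Rm)
im=cams.capture("wrist"); cv2.imwrite("pics/w1.png",im[:,:,::-1]); print(cams.camera_model("wrist"))
```

```text
1.7667 [-0.52333135  0.31265203  0.62822181  1.49710153 -0.18486658  1.39257465
  0.16147367] [0.54165827 0.01080566 0.24093628] [[-8.39178633e-04  9.98908157e-01  4.67096207e-02]
 [ 2.06349211e-04  4.67098091e-02 -9.98908480e-01]
 [-9.99999627e-01 -8.28624159e-04 -2.45321784e-04]]
{'vfov': 70.20828966669038, 'cx': 280.3372262267258, 'cy': 204.23687230804063, 'distortion': array([0.01458612, 0.        , 0.        , 0.        , 0.        ]), 'rvec': array([-2.81472161, -0.04735786, -0.01308776]), 'tvec': array([-0.54460244, -0.06722334,  0.40125175])}
```

View pics/w1.png

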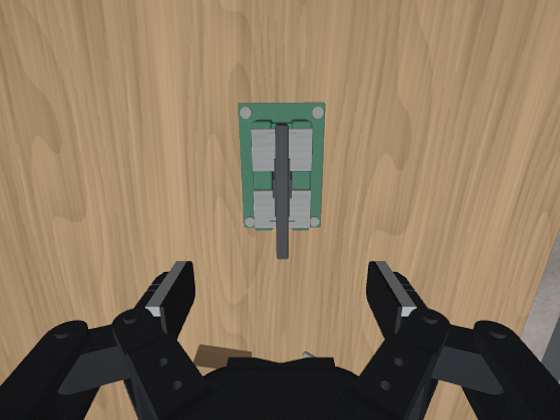

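The wrist view shows the holder with base corners at (239,103), (324,103), (244,227) and (320,227). The bar is vertical from about (282,125) to (283,255), centred between the fingers. I'll refine the yaw and centre from this image.

Run:
```python
from h import *
im=cv2.imread("pics/w1.png"); hsv=cv2.cvtColor(im,cv2.COLOR_BGR2HSV)
d=np.zeros(im.shape[:2],bool); s=np.s_[115:265,235:330]
d[s]=((im.max(2)<95)&(hsv[...,1]<75))[s]
for v in range(118,264,6):
    x=np.where(d[v,265:300])[0]+265
    print(v,x.min() if len(x) else None,x.max() if len(x) else None,end=' | ')
ys=np.where(d[:,278:288].sum(1)>6)[0];print('\nrows',ys.min(),ys.max())
print([ (v,im[v,282].tolist()) for v in range(240,264,2)], [ (v,im[v,282].tolist()) for v in range(117,132,2)])
m=cams.camera_model("wrist")
g=np.zeros_like(d);t=np.s_[90:240,225:340];g[t]=((hsv[...,0]>65)&(hsv[...,0]<95)&(hsv[...,1]>90))[t]
q=cv2.approxPolyDP(cv2.convexHull(biggest(g)),6,True).reshape(-1,2);print(q);P=cast("wrist",q,.008,m);print(P)
# bar edges line fit on the top face
L=[];
for v in list(range(132,165))+list(range(195,246)):
    x=np.where(d[v,270:296])[0]+270
    if len(x): L.append((x.min(),v,x.max()+1))
L=np.array(L,float)
for k in(0,2):
    P=cast("wrist",np.c_[L[:,k],L[:,1]],.13,m); a,b=np.polyfit(P[:,1],P[:,0],1); print('edge slope',a,'x at y=.0108',a*.0108+b,P[[0,-1]])
```

```text
118 None None | 124 276 286 | 130 275 288 | 136 276 288 | 142 276 288 | 148 276 288 | 154 276 288 | 160 274 289 | 166 274 289 | 172 273 290 | 178 272 291 | 184 272 291 | 190 272 291 | 196 273 291 | 202 275 288 | 208 275 288 | 214 275 288 | 220 276 288 | 226 276 287 | 232 277 287 | 238 277 287 | 244 277 287 | 250 277 287 | 256 277 287 | 262 None None | 
rows 124 258
[(240, [82, 78, 76]), (242, [83, 80, 78]), (244, [83, 80, 78]), (246, [82, 78, 77]), (248, [82, 79, 77]), (250, [82, 78, 77]), (252, [81, 78, 76]), (254, [81, 78, 77]), (256, [80, 77, 76]), (258, [80, 83, 86]), (260, [113, 148, 176]), (262, [111, 145, 172])] [(117, [99, 120, 76]), (119, [100, 120, 76]), (121, [94, 114, 72]), (123, [45, 53, 37]), (125, [54, 52, 51]), (127, [80, 77, 75]), (129, [81, 78, 76]), (131, [80, 78, 75])]
[[323 103]
 [319 219]
 [244 219]
 [239 104]]
[[ 0.59544183  0.08531233  0.008     ]
 [ 0.60233274 -0.07059026  0.008     ]
 [ 0.49577584 -0.07408788  0.008     ]
 [ 0.49032544  0.08052969  0.008     ]]
edge slope -0.03765953447277163 x at y=.0108 0.5396683368280191 [[ 0.53766201  0.05893485  0.13      ]
 [ 0.5428707  -0.0526723   0.13      ]]
edge slope -0.03313922102726697 x at y=.0108 0.5522486478206589 [[ 0.55015754  0.05935839  0.13      ]
 [ 0.5540136  -0.05231048  0.13      ]]
```

Run:
```python
from h import *
P=cast("wrist",[[282,125.7],[282,258.5],[241.5,103],[323,103],[246,227],[319,227],[281,103],[281,227]],.13); print(P[:2],np.ptp(P[:2,1]),P[:2].mean(0))
Q=cast("wrist",[[281,103],[281,228]],.008);print(Q,Q.mean(0))
```

```text
[[ 0.5437129   0.06458792  0.13      ]
 [ 0.54848898 -0.06787707  0.13      ]] 0.13246499508323326 [ 0.54610094 -0.00164457  0.13      ]
[[ 0.54286432  0.08354637  0.008     ]
 [ 0.54880401 -0.08624214  0.008     ]] [ 0.54583416 -0.00134788  0.008     ]
```

Run:
```python
from h import *
o,p,Rm=tool();print(p)
m=cams.camera_model("wrist");Rc=cv2.Rodrigues(m['rvec'])[0];c=-Rc.T@m['tvec'];print('cam',c,'in tool',Rm.T@(c-p),'axes in tool',Rm.T@Rc.T)
im=cv2.imread("pics/scene0.png"); cv2.imwrite("pics/s0c.png",cv2.resize(im[180:260,235:335],None,fx=7,fy=7,interpolation=cv2.INTER_CUBIC))
```

```text
[0.54497297 0.00222971 0.24115954]
cam [0.54058449 0.08360311 0.40359967] in tool [-0.1631189  -0.00095218 -0.08011867] axes in tool [[-4.95850239e-05 -3.12867986e-01  9.49796621e-01]
 [ 9.99999705e-01 -7.43118108e-04 -1.92581077e-04]
 [ 7.66063522e-04  9.49796331e-01  3.12867931e-01]]
```

View pics/s0c.png

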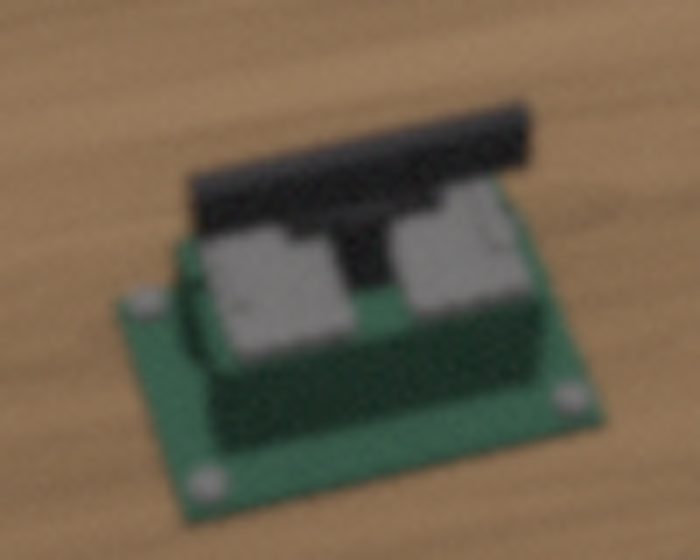

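The scene crop shows the rest upright in the holder, with the bar from (195,205) to (528,130) in the crop. The TCP moved about 9 mm after the wrist picture was taken, so that pose and picture don't match. I'll let the arm settle and measure again.

step_arm:
  rows: "0.8 0 0 0 0 0 0.0854;0.8 0 0 0 0 0 0.0854;0.8 0 0 0 0 0 0.0854;0.8 0 0 0 0 0 0.0854;0.8 0 0 0 0 0 0.0854"

```text
clock: 2.23
eef_pos: [0.5408, 0.0136, 0.2413]
ee_rot: [0.509, 0.491, 0.51, -0.49]
contact_force: [-0.2, -0.5, 0.0]
width: 1.001
```

```bash
cat > meas.py <<'E'
from h import *
def run(name):
    o,p,Rm=tool(); m=cams.camera_model("wrist"); im=np.ascontiguousarray(cams.capture("wrist")[:,:,::-1]); cv2.imwrite(name,im)
    p2=tool()[1]; print('tcp',p,'drift',p2-p)
    hsv=cv2.cvtColor(im,cv2.COLOR_BGR2HSV)
    d=((im.max(2)<95)&(hsv[...,1]<75)); 
    ctr=cv2.projectPoints(np.array([[.543,.008,.13]]),m['rvec'],m['tvec'],np.array([[210/np.tan(np.radians(m['vfov'])/2),0,m['cx']],[0,210/np.tan(np.radians(m['vfov'])/2),m['cy']],[0,0,1]]),m['distortion'])[0].ravel(); cx,cy=ctr.round().astype(int); print('ctr',ctr)
    col=d[:,cx-3:cx+3].sum(1)>3; t=b=cy
    while col[t-1]: t-=1
    while col[b+1]: b+=1
    E=cast("wrist",[[cx,t+1],[cx,b+.7]],.13,m)
    L=[]
    for v in range(t+4,b-3):
        x=np.where(d[v,cx-20:cx+20])[0]+cx-20
        if len(x): L.append((x.min(),v,x.max()+1))
    L=np.array(L,float); L=L[(L[:,2]-L[:,0])<np.median(L[:,2]-L[:,0])+1.1]
    A=cast("wrist",L[:,:2],.13,m);B=cast("wrist",L[:,[2,1]],.13,m)
    a=np.polyfit(A[:,1],A[:,0],1);b2=np.polyfit(B[:,1],B[:,0],1); yc=E[:,1].mean()
    print('rows',t,b,'len',np.ptp(E[:,1]),'width',np.median(B[:,0]-A[:,0]),'yaw deg',-np.degrees([a[0],b2[0]]),'centre',(np.polyval(a,yc)+np.polyval(b2,yc))/2,yc)
    print('tool y yaw',np.degrees(np.arctan2(Rm[1,1],Rm[0,1])),'tool y,z',Rm[:,1],Rm[:,2])
E
python3 -c "import meas;meas.run('pics/w2.png')"
```

```text
tcp [0.54081603 0.0135819  0.24125993] drift [ 6.47813180e-05 -2.54089496e-04  5.71307859e-05]
ctr [283.49114372 199.77722793]
rows 127 260 len 0.1326360865278379 width 0.011835427937104459 yaw deg [2.97471936 2.76535536] centre 0.542507776551736 0.008613008295742311
tool y yaw 2.1964349617257364 tool y,z [ 9.99265260e-01  3.83256316e-02 -2.92325451e-04] [ 0.03832531 -0.99926479 -0.00102831]
```

step_arm:
  rows: "-0.7 0 0 0.02 0.001 0.001 0.0854;-0.7 0 0 0.04 0.0015 0.002 0.0854;-0.7 0 0 0.06 0.0015 0.002 0.0854;-0.7 0 0 0.06 0.0015 0.002 0.0854;-0.7 0 0 0.06 0.0015 0.002 0.0854"

```text
clock: 2.7
eef_pos: [0.5419, 0.0107, 0.1808]
ee_rot: [0.511, 0.487, 0.513, -0.488]
contact_force: [0.8, -0.5, 1.2]
width: 1.002
```

step_arm:
  rows: "0 0 0 0 0 0 0.0854;0 0 0 0 0 0 0.0854;0 0 0 0 0 0 0.0854;0 0 0 0 0 0 0.0854"

```text
clock: 3.03
eef_pos: [0.5436, 0.01, 0.1824]
ee_rot: [0.512, 0.488, 0.511, -0.487]
contact_force: [-0.5, 0.3, -0.0]
width: 1.004
```

```bash
python3 -c "import meas;meas.run('pics/w3.png')"
```

```text
tcp [0.5435825  0.01000493 0.18239198] drift [-1.87678886e-04  5.71431254e-08 -2.61884400e-04]
ctr [280.61167044 217.89742217]
rows 127 292 len 0.13430125831114176 width 0.012091331988657306 yaw deg [3.04030172 2.8678872 ] centre 0.542462512984766 0.00806319425915153
tool y yaw 2.737007220143495 tool y,z [0.99885709 0.04775152 0.00207641] [ 4.77520150e-02 -9.98859204e-01 -1.90062490e-04]
```

View pics/w3.png

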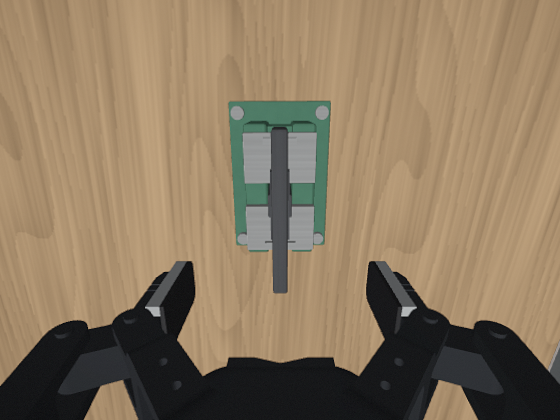

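This view shows the bar from (280,127) to (280,292), aligned and centred between the open jaws. The bar top is actually at 0.138 m; casting onto that height gives a length of about 129 mm and a centre of about (0.5424, 0.011). I'll descend and grip.

step_arm:
  rows: "0 0 0 0.015 -0.001 -0.001 0.0854;0 0 0 0.03 -0.001 -0.001 0.0854;0 0 0 0.045 -0.001 -0.001 0.0854;0 0 0 0.058 -0.001 -0.001 0.0854;0 0 0 0.066 -0.001 -0.001 0.0854"

```text
clock: 3.5
eef_pos: [0.5411, 0.0111, 0.1141]
ee_rot: [0.511, 0.488, 0.512, -0.488]
contact_force: [-0.1, 0.2, 0.1]
width: 0.995
```

step_arm:
  rows: "0 0 0 0 0 0 0.0854;0 0 0 0 0 0 0.06;0 0 0 0 0 0 0.04;0 0 0 0 0 0 0.025;0 0 0 0 0 0 0.01"
  grip_force: 60

```text
clock: 3.92
eef_pos: [0.5426, 0.0109, 0.1162]
ee_rot: [0.512, 0.488, 0.511, -0.487]
contact_force: [-0.5, 0.4, 0.4]
width: 0.454
```

step_arm:
  rows: "0 0 0 0 0 0 0;0 0 0 0 0 0 0;0 0 0 0 0 0 0;0 0 0 0 0 0 0;0 0 0 0 0 0 0"
  grip_force: 60

```text
clock: 4.33
eef_pos: [0.5424, 0.0109, 0.1159]
ee_rot: [0.512, 0.488, 0.511, -0.488]
contact_force: [-0.7, 0.1, 2.5]
width: 0.099
```

step_arm:
  rows: "0 0 0 0 0 0 0;0 0 0 0 0 0 0;0 0 0 0 0 0 0;0 0 0 0 0 0 0;0 0 0 0 0 0 0"

```text
clock: 4.75
eef_pos: [0.5423, 0.0109, 0.1158]
ee_rot: [0.512, 0.488, 0.511, -0.488]
contact_force: [0.1, -0.7, 5.9]
width: 0.099
```

step_arm:
  rows: "0 1 0 0 0 0.0017 0;0 2 0 0.0001 0 0.0034 0;0 3 0 0.0001 0 0.0051 0;0 4 0 0.0002 0 0.0068 0;0 5 0 0.0004 0 0.0085 0"

```text
clock: 5.17
eef_pos: [0.5427, 0.006, 0.1156]
ee_rot: [0.488, 0.51, 0.535, -0.464]
contact_force: [0.2, 4.2, 7.1]
width: 0.101
```

step_arm:
  rows: "0 1 0 0 0 0.0017 0;0 2 0 0.0001 0 0.0034 0;0 3 0 0.0001 0 0.0051 0;0 4 0 0.0002 0 0.0068 0;0 5 0 0.0004 0 0.0085 0"

```text
clock: 5.58
eef_pos: [0.5432, -0.002, 0.1149]
ee_rot: [0.464, 0.53, 0.556, -0.441]
contact_force: [-1.4, 4.1, 8.1]
width: 0.094
```

step_arm:
  rows: "0 0 0 0 0 0 0;0 0 0 0 0 0 0;0 0 0 0 0 0 0"

```text
clock: 5.83
eef_pos: [0.5432, -0.0037, 0.1146]
ee_rot: [0.465, 0.529, 0.555, -0.442]
contact_force: [-0.9, 2.6, 6.6]
width: 0.1
```

Run:
```python
from h import *
o,p,Rm=tool();print(o['contact_force'],o['torque'],p,np.degrees(np.arcsin(Rm[:,0])))
a=cams.capture("scene")[150:270,205:365,::-1];b=cams.capture("wrist")[:,:,::-1]
cv2.imwrite("pics/t1.png",np.hstack([cv2.resize(a,(560,420),interpolation=2)[:,80:480],b[:,80:480]]))
```

```text
[-0.91410531  2.57864653  6.57954692] [ 0.5806462  -0.03100369 -0.03718681] [ 0.5432419  -0.00371012  0.11459682] [ -0.41692067  10.19403096 -79.79726442]
```

View pics/t1.png

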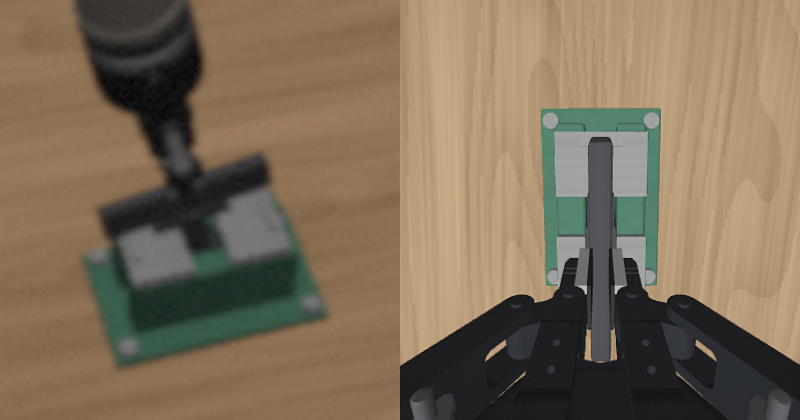

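The scene picture shows the rest tilted towards -y. The wrist picture shows the bar square in the jaws. The TCP lags the arc by about 2 mm, so I'll push slightly further and then rock the other way.

step_arm:
  rows: "0 0.8 0 0 0 0.002 0;0 1.5 0 0.0001 0 0.004 0;0 1.5 0 0.0001 0 0.004 0;0 1.5 0 0.0001 0 0.004 0"

```text
clock: 6.27
eef_pos: [0.5434, -0.0072, 0.114]
ee_rot: [0.457, 0.535, 0.562, -0.435]
contact_force: [0.3, 3.7, 7.3]
width: 0.096
```

step_arm:
  rows: "0 -1.5 0 -0.0001 0 -0.004 0;0 -2.5 0 0 0 -0.0057 0;0 -3.5 0 0.0001 0 -0.0074 0;0 -4.5 0 0.0002 0 -0.0091 0;0 -5.5 0 0.0004 0 -0.0108 0"

```text
clock: 6.68
eef_pos: [0.5426, 0.0003, 0.1151]
ee_rot: [0.485, 0.513, 0.537, -0.462]
contact_force: [0.1, -1.0, 5.7]
width: 0.099
```

step_arm:
  rows: "0 -1.2 0 0 0 -0.002 0;0 -2.4 0 0.0001 0 -0.004 0;0 -3.6 0 0.0002 0 -0.006 0;0 -4.8 0 0.0003 0 -0.008 0;0 -6 0 0.0005 0 -0.0102 0"

```text
clock: 7.1
eef_pos: [0.5422, 0.0109, 0.1158]
ee_rot: [0.513, 0.488, 0.511, -0.488]
contact_force: [-0.9, -0.6, 5.0]
width: 0.093
```

step_arm:
  rows: "0 -1 0 0 0 -0.0017 0;0 -2 0 0.0001 0 -0.0034 0;0 -3 0 0.0001 0 -0.0051 0;0 -4 0 0.0002 0 -0.0068 0;0 -5 0 0.0004 0 -0.0085 0"

```text
clock: 7.52
eef_pos: [0.5419, 0.0165, 0.1155]
ee_rot: [0.535, 0.465, 0.487, -0.51]
contact_force: [0.5, -4.6, 5.2]
width: 0.093
```

step_arm:
  rows: "0 -1 0 0 0 -0.0017 0;0 -2 0 0.0001 0 -0.0034 0;0 -3 0 0.0001 0 -0.0051 0;0 -4 0 0.0002 0 -0.0068 0;0 -5 0 0.0004 0 -0.0085 0"

```text
clock: 7.93
eef_pos: [0.5415, 0.0244, 0.1147]
ee_rot: [0.556, 0.443, 0.463, -0.53]
contact_force: [0.3, -5.7, 7.2]
width: 0.099
```

step_arm:
  rows: "0 -0.8 0 0 0 -0.002 0;0 -1.5 0 0.0001 0 -0.004 0;0 -1.5 0 0.0001 0 -0.004 0;0 -1.5 0 0.0001 0 -0.004 0"

```text
clock: 8.27
eef_pos: [0.5412, 0.0297, 0.1136]
ee_rot: [0.562, 0.436, 0.456, -0.535]
contact_force: [1.1, -3.4, 5.9]
width: 0.097
```

Run:
```python
from h import *
o,p,Rm=tool();print(o['contact_force'],o['torque'],p,np.degrees(np.arcsin(Rm[:,0])))
```

```text
[ 1.08038943 -3.4486074   5.9128318 ] [-0.67133291 -0.0475616  -0.04604024] [0.54124718 0.02974694 0.11362955] [  0.59818976 -11.73360232 -78.25072518]
```

Both sides reached about 10.6–11° (0.185 rad). Next I return to upright and lift gently while watching the force.

step_arm:
  rows: "0 1.5 0 -0.0001 0 0.004 0;0 2.5 0 0 0 0.0057 0;0 3.5 0 0.0001 0 0.0074 0;0 4.5 0 0.0002 0 0.0091 0;0 5.5 0 0.0004 0 0.0108 0"

```text
clock: 8.68
eef_pos: [0.5415, 0.022, 0.115]
ee_rot: [0.538, 0.462, 0.485, -0.512]
contact_force: [0.5, 2.0, 5.3]
width: 0.101
```

step_arm:
  rows: "0 1.2 0 0 0 0.002 0;0 2.4 0 0.0001 0 0.004 0;0 3.6 0 0.0002 0 0.006 0;0 4.8 0 0.0003 0 0.008 0;0 6 0 0.0005 0 0.0102 0"

```text
clock: 9.1
eef_pos: [0.5422, 0.0113, 0.1158]
ee_rot: [0.512, 0.489, 0.512, -0.487]
contact_force: [-0.4, 1.2, 6.1]
width: 0.094
```

step_arm:
  rows: "0 0 0 0 0 0 0;0 0 0 0 0 0 0;0 0 0 -0.001 0 0 0;0 0 0 -0.002 0 0 0;0 0 0 -0.003 0 0 0"

```text
clock: 9.52
eef_pos: [0.5401, 0.0112, 0.1165]
ee_rot: [0.511, 0.487, 0.513, -0.489]
contact_force: [1.3, 0.2, -5.9]
width: 0.097
```

step_arm:
  rows: "0 0 0 -0.001 0 0 0;0 0 0 -0.002 0 0 0;0 0 0 -0.003 0 0 0;0 0 0 -0.004 0 0 0;0 0 0 -0.005 0 0 0"

```text
clock: 9.93
eef_pos: [0.5413, 0.011, 0.123]
ee_rot: [0.511, 0.488, 0.512, -0.488]
contact_force: [0.8, 0.1, -4.9]
width: 0.095
```

Run:
```python
from h import *
o,p,Rm=tool();print(o['contact_force'],o['torque'],p,np.degrees(np.arcsin(Rm[:,0])))
```

```text
[ 0.78809828  0.13838621 -4.8867887 ] [-0.01297153 -0.010643    0.03553526] [0.54127897 0.01104343 0.12299464] [-7.10288275e-02 -1.24177090e-03 -8.99289603e+01]
```

The rest rises with only its own weight on the wrist (about 5 N), so I continue straight up.

step_arm:
  rows: "0 0 0 -0.002 0 0 0;0 0 0 -0.004 0 0 0;0 0 0 -0.006 0 0 0;0 0 0 -0.008 0 0 0;0 0 0 -0.01 0 0 0"

```text
clock: 10.35
eef_pos: [0.5419, 0.0109, 0.1336]
ee_rot: [0.512, 0.488, 0.512, -0.488]
contact_force: [0.2, 0.2, -5.9]
width: 0.095
```

step_arm:
  rows: "0 0 0 -0.003 0 0 0;0 0 0 -0.007 0 0 0;0 0 0 -0.012 0 0 0;0 0 0 -0.017 0 0 0;0 0 0 -0.022 0 0 0"

```text
clock: 10.77
eef_pos: [0.5419, 0.0109, 0.156]
ee_rot: [0.512, 0.488, 0.512, -0.488]
contact_force: [0.3, -0.1, -5.6]
width: 0.098
```

step_arm:
  rows: "0 0 0 -0.006 0 0 0;0 0 0 -0.012 0 0 0;0 0 0 -0.018 0 0 0;0 0 0 -0.024 0 0 0;0 0 0 -0.03 0 0 0"

```text
clock: 11.18
eef_pos: [0.5419, 0.0109, 0.186]
ee_rot: [0.512, 0.488, 0.512, -0.488]
contact_force: [0.7, 0.5, -6.0]
width: 0.095
```

step_arm:
  rows: "0 0 0 -0.006 0 0 0;0 0 0 -0.012 0 0 0;0 0 0 -0.018 0 0 0;0 0 0 -0.023 0 0 0;0 0 0 -0.026 0 0 0"

```text
clock: 11.6
eef_pos: [0.5422, 0.0109, 0.2122]
ee_rot: [0.512, 0.488, 0.511, -0.488]
contact_force: [0.1, -0.2, -5.5]
width: 0.099
```

step_arm:
  rows: "0 0 0 0 0 0 0;0 0 0 0 0 0 0;0 0 0 0 0 0 0;0 0 0 0 0 0 0;0 0 0 0 0 0 0"

```text
clock: 12.02
eef_pos: [0.5415, 0.011, 0.2109]
ee_rot: [0.512, 0.488, 0.512, -0.488]
contact_force: [0.4, 0.1, -6.2]
width: 0.098
```

Run:
```python
from h import *
o,p,Rm=tool();print(o['contact_force'],o['torque'],p,np.degrees(np.arcsin(Rm[:,0])),abs(o['joint_vel']).max())
A=cams.capture("scene")[:,:,::-1];a=A[130:280,185:385];b=cams.capture("top")[:,:,::-1]
cv2.imwrite("pics/f1.png",np.hstack([cv2.resize(a,(560,420),interpolation=2)[:,80:480],cv2.resize(b,(400,300))if 0 else b[:,130:530]]))
```

```text
[ 0.42835229  0.05231881 -6.16645329] [0.0551629  0.06303431 0.06055406] [0.54153967 0.01095381 0.21089607] [-4.74018413e-02 -4.41222229e-03 -8.99523933e+01] 0.0018939709700710305
```

View pics/f1.png

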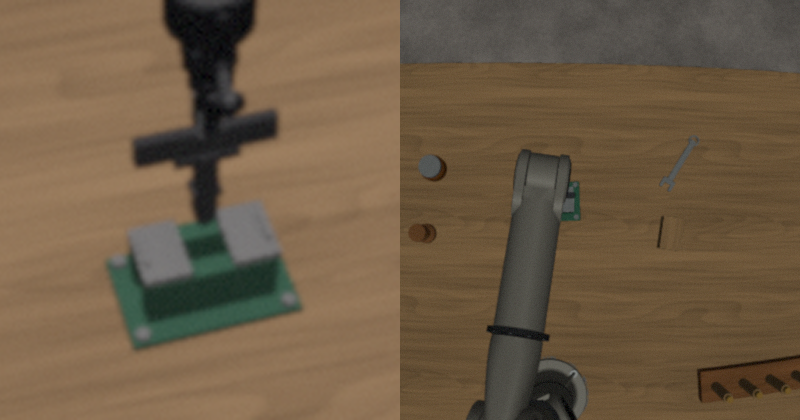

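The rest is free and hangs above the holder, with a gap visible below the foot. The bystanders are unmoved. One last check on its uprightness: I cast the bar's lower front edge onto the bar's vertical plane, before and after the lift.

Run:
```python
from h import *
m=cams.camera_model("scene");f=210/np.tan(np.radians(m['vfov'])/2);K=np.array([[f,0,m['cx']],[0,f,m['cy']],[0,0,1]])
Rm=cv2.Rodrigues(m['rvec'])[0];c=-Rm.T@m['tvec'];t=np.radians(2.9);n=np.array([np.cos(t),np.sin(t),0]);q=np.array([.5422,.011,0])+.006*n
def pl(px):
    d=np.c_[cv2.undistortPoints(np.float64(px).reshape(-1,1,2),K,m['distortion']).reshape(-1,2),np.ones(len(px))]@Rm
    return c+d*((n@(q-c))/(d@n))[:,None]
im0=cv2.imread("pics/scene0.png"); im1=np.ascontiguousarray(cams.capture("scene")[:,:,::-1])
for im,z in((im0,.008),(im1,.103)):
    # dark mask -> bar points: per column lowest/highest dark pixel subpixel, on expected columns
    g=im.max(2).astype(float); L=[]
    for s in list(np.linspace(-.058,-.03,24))+list(np.linspace(.03,.058,24)):
        P=q+s*np.array([-np.sin(t),np.cos(t),0])
        zs=np.arange(z+.085,z+.12,.0005); Q=np.c_[np.tile(P[:2],(len(zs),1)),zs]
        u=cv2.projectPoints(Q,m['rvec'],m['tvec'],K,m['distortion'])[0].reshape(-1,2).astype(np.float32)
        v=cv2.remap(g.astype(np.float32),u[:,:1],u[:,1:],cv2.INTER_LINEAR).ravel()
        k=np.argmax(-(v[6:]-v[:-6])); L.append((s,zs[k+3]-z))
    L=np.array(L); a,b=np.polyfit(L[:,0],L[:,1],1); r=L[:,1]-np.polyval([a,b],L[:,0]); ok=abs(r)<.003; a,b=np.polyfit(*L[ok].T,1); print('tilt deg',np.degrees(a),'edge height',b,ok.sum(),r.std())
o,p,_=tool();print(p,o['contact_force'],o['width'])
```

```text
tilt deg 0.8345846974285156 edge height 0.10137488547854524 45 0.0023286257241784663
tilt deg 0.48767076658436276 edge height 0.10288136524677335 45 0.0024528908131939125
[0.5417329  0.01091651 0.21112494] [-0.75483705  0.21300146 -4.96465474] 0.0954008169274856
```

Compared with the start, the rest is upright to within about 0.4° (0.5° now, 0.8° then). The bar edge height puts the foot at about 0.104 m, so I'm handing in.

```bash
python3 -c "
from station import bot
print(bot.finish_job())"
```

```text
the job is handed in; nothing more can be done
None
```

The rest is out of the holder and the job was handed in at about 12 s, with the arm still holding it above the holder. I gripped the bar with 60 N, rocked it about 10.6° towards -y and about 11° towards +y (by TCP travel), brought it upright and lifted it straight up 95 mm.

**Last checks**
- **Height:** the foot is about 0.103 m above the bench by TCP travel. That is about 28 mm above the plates and 24 mm above the ribs. The scene camera agrees to within about 2 mm.
- **Upright:** the bar measured 0.5° off level in the scene view, against 0.8° at the start by the same method, so it is upright within the measuring error.
- **Still and held:** the wrist carried only the rest's weight (about 5–6 N), and the joints were at rest.
- **Bystanders:** the spindle, jar, offcut and wrench looked unmoved in the last top view.

**Disagreements**
- **First wrist-camera position:** it was about 10 mm off in y from the top view because the arm was still moving. I repeated it once the arm had settled.
- **Bar height:** I first cast onto 0.130 m instead of 0.138 m, which gave a bar slightly too long. I corrected this before gripping.
- **Grip width:** the gripper read about 8 mm on the 12 mm bar. I did not explain this, but the grip held throughout.
- **Plates:** I did not measure their positions directly. I inferred that they were pushed back from the tilts reached and from the lift needing only the rest's weight.

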